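# Turn over the spill tray under the bench shelf and stand the solvent bottle in it

## Robot

A 6-joint arm with a two-finger parallel gripper is mounted at the origin on the work surface. World frame = base frame: x ahead of the robot, y to its left, z up, the work surface at z = 0. Lengths are in m, angles in degrees, forces in N, time in s.
With the tool pointing down it reaches from about 0.375 to 0.975 m from the base axis. Payload 3.8 kg.
Tool frame: the origin (TCP) lies at the centre of the arm's flange, where the gripper is bolted on; the fingertips stand 173 mm ahead of it and the grasp point (between the pads) lies 155 mm ahead of it (env.tip_reach is the distance from the TCP to the fingertips, in m); z points along the fingers, y is the direction in which the jaws open and shut (so a half turn about z gives the same grasp; the last joint's range is limited). The gripper opens to 85 mm and grips with 20 to 120 N. Pads are 22 mm wide; open, the fingers measure 114 mm over their backs; the gripper's body (76 mm by 85 mm) begins 54 mm behind the grasp point. The pads swing forward as they close: fully open they stand 13 mm farther back than shut.
Start: joints at [61.484, 15.12, 91.902, -0, 72.978, -2.114], TCP at [0.3, 0.605, 0.405] pointing down, gripper open.
Joint ranges: [-150.88, 150.88], [-54.13, 125.18], [17.81, 147.31], [-75.09, 255.09], [0, 152.58], [-146.25, 146.25]. Speed limits (degrees/s): [147.25, 147.25, 180, 180, 180, 180].

## Interface

Orientations are given as [roll, pitch, yaw] about the fixed x, y, z axes, in that order (R = Rz(yaw) Ry(pitch) Rx(roll)).
In Python, from station import sensors, viewer, finish_job, env gives the robot as it stands. The module is installed in compiled form; this text tells all that it offers.
- The arm moves only by the shell command python3 -m inch 'ROWS' [FORCE]. ROWS is JSON, a list that holds one entry, the list of rows, each a list of 7 numbers: the finger opening in m, from 0 to 0.0854, then the shift along the tool's x, y, z in m, then the turn, a rotation vector about the tool's x, y, z in degrees. A call has 1 to 20 rows; each row is the pose to reach, as a shift and turn from the pose commanded when the call began, along the tool's axes at that moment; what a row does not reach only later rows make up. A row lasts 1/10 s, in which the tool goes at most 50 mm and 8.59 degrees, less where a joint would pass 70% of its speed; a pose out of reach is approached as far as the arm can. A call with a gripper value outside its range is refused whole. The fingers move at their own pace and stop on an object; FORCE is the grip in N (left out, the last holds). Time passes only in rows, so rows that repeat a pose let the fingers close. It gives the time, the measured TCP pose, the force and the opening at its end, in the units of the state.
- sensors.sense(): the state, without advancing time (a new reading comes with each control period).
- viewer.get_image(name): name is "scene" or "top" or "wrist"; returns (picture, depth): 400x640x3 uint8, red, green, blue; 400x640 float32, m along the optical axis (not along the pixel's ray), 0 where there is no reading.
- viewer.camera_params(name): a dict with "K" (3x3 intrinsics, pixels), "k1" (the pictures are not rectified: a ray, as slopes to the right and down, at radius r is drawn at 1 + k1 r^2 times it, then the intrinsics apply), "rvec" (rotation vector, rad) and "tvec" (3), from world to camera coordinates, as OpenCV has them. Camera axes: x right, y down, z forward; pixel columns grow to the right and rows downward; lengths in m; the calibration is good to about 2 mm. A picture is of the moment at which its call begins: read the wrist's pose just before it. camera_params takes no time and is no camera call; for the wrist camera it gives the pose at the moment of the call.
- finish_job(): hands the job in, once; it reports no verdict.
The state is a dict: "time_s": time; "joint_pos": joint angles; "joint_vel": joint speeds; "joint_efforts": joint torques, N m; "tool_pos": TCP position; "tool_rot": TCP orientation; "contact_force": force on the tool from outside, world axes, zero at the start; "wrist_torque": the same for the moment, N m; "finger_gap": finger opening in m.
Only numpy, scipy, OpenCV 4.12 (cv2) and the standard library are available. Lean on these libraries where they do the work, as an engineer would, in place of code of your own. Each camera call takes 0.05 s, during which the arm holds its last target. There are 200 camera calls.

## Task

Under the clear bench shelf a white spill tray lies upside down. Turn it right way up and set it down gently on the blue mat beside it, all under the shelf (its middle must stay behind the shelf's front edge, and it must not fall or slam over); then stand the blue-capped solvent bottle upright in the tray and let go. Leave the jar, the beaker and the tip box where they are.

Things in the scene. Friction and masses are not known exactly. Their poses are not given: they have to be found in the camera images.
- shelf: Fixed clear shelf over the bench. Origin: on the bench below the middle of its front edge (facing the robot); x runs back under it, y along it, z up. Board 200 mm deep, y -400 to 400 mm, underside 250 mm above the bench, aluminium strip on the front edge; bottles on top to 420 mm. Posts 30 mm square at x 175, y +-385; brackets under the board's ends from x 15. Otherwise open below.
- mat: Thin blue mat on the bench, partly under the shelf, 200 mm (x) by 180 mm (y). It adds no height: the tray and fingertips go down to the bench itself. Origin at its centre; same axes as the shelf.
- tray_centre (a point): Centre of the loose white tray, half-way up: 130 (x) by 90 (y) by 40 mm (z) outside, walls 4, floor 5 mm, 0.2 kg. z points from its open mouth out through its floor: up at the start (upside down), down when right way up. A handle is on its -y side; it starts to the right of the mat, handle to the right. It can stand on its long side (40 mm wide), handle upmost, its axis 135 mm up.
- tray_handle (a point): Middle of the handle: a black round sleeve, 14 mm thick, 66 mm long, along the tray's x axis, that spins freely on its steel bar, so that a tray held by it swings and hangs below the grip. At x -20, y -90, z 0 mm from the tray's centre in the tray's axes (20 mm above the bench when the tray lies flat either way up). 38 mm clear gap to the tray's wall; bar's arms 10 mm thick. Same axes as the tray.
- bottle_centre (a point): Centre (half-way up) of the loose solvent bottle: clear glass with a white label, round, 56 mm diameter to 78 mm height, shoulder above, blue cap 38 mm diameter, 110 mm tall in all, about 0.2 kg. z up along its axis. It starts on the open bench in front of the shelf, at its left or right end.
- jar: Bystander: amber jar with black lid, 56 mm diameter, 85 mm tall, in front of the shelf at the end where the bottle is not. Origin at the centre of its underside.
- tip_box: Bystander: yellow tip box with clear lid, 85 by 70 by 65 mm tall, under the shelf to the left. Origin at the centre of its underside.
- beaker: Bystander: glass beaker, 66 mm diameter, 85 mm tall, under the shelf to the right. Origin at the centre of its underside.
Not all that is in view belongs to the job. Of the things that look like the part that bears tray_centre, take the one that is nearest to the robot's base at the start.

How it is judged:
By the outcome, as a careful person would: the job done as asked, in the order asked, and still so for the second after the job is handed in, with the robot touching nothing.
It also fails if it takes over 62 s, if anything falls off the work surface, if the arm or the gripper's body presses on something with over 40 N, if the wrist force passes 120 N, or if a joint passes its speed limit or range.

## Working session

There is one attempt and no reset: what is moved stays moved. The work goes in short steps, Python scripts to look and compute and a shell command to move; the robot and the scene stay as the last step left them, time stands still between calls to the robot, and variables do not carry over. Pictures are saved under pics/ and viewed, about 8 in all and at most 12, crops included, and the job is handed in when it is done.

```bash
mkdir -p pics; ls
cat > h.py <<'E'
import numpy as np, cv2
from station import sensors, viewer, finish_job, env
from scipy.spatial.transform import Rotation as R
def snap(n,tag):
    p=viewer.camera_params(n); im,d=viewer.get_image(n)
    np.savez(f'pics/{tag}.npz',im=im,d=d,**{k:np.array(v) for k,v in p.items()})
    cv2.imwrite(f'pics/{tag}.png',im[:,:,::-1]); return im,d,p
def load(tag): return np.load(f'pics/{tag}.npz')
def ray(z,u,v):
    K=z['K'];k1=float(z['k1']);a=np.array([(u-K[0,2])/K[0,0],(v-K[1,2])/K[1,1]]);s=a.copy()
    for _ in range(30): s=a/(1+k1*(s@s))
    return s
def cam(z):
    Rm=R.from_rotvec(z['rvec'].ravel()).as_matrix();return Rm,-Rm.T@z['tvec'].ravel()
def atz(z,u,v,h):
    Rm,c=cam(z);d=Rm.T@np.r_[ray(z,u,v),1];return c+d*(h-c[2])/d[2]
def atd(z,u,v,w=1):
    Rm,c=cam(z);p=z['d'][v-w:v+w+1,u-w:u+w+1];p=p[p>0]
    return c+Rm.T@np.r_[ray(z,u,v),1]*np.median(p) if len(p) else None
def crop(tag,x0,y0,x1,y1,s,out):
    cv2.imwrite(f'pics/{out}.png',cv2.resize(load(tag)['im'][y0:y1,x0:x1,::-1],None,fx=s,fy=s,interpolation=cv2.INTER_CUBIC))
def proj(z,P):
    Rm,c=cam(z);q=Rm@(np.array(P)-c);s=q[:2]/q[2];s=s*(1+float(z['k1'])*(s@s));return z['K'][:2,:2]@s+z['K'][:2,2]
E
python3 - <<'E'
from h import *
print(sensors.sense(), env.tip_reach)
for n in('scene','top'):
    _,_,p=snap(n,n+'0');z=load(n+'0');print(n,p['K'],p['k1'],cam(z))
a=cv2.imread('pics/scene0.png');b=cv2.imread('pics/top0.png');cv2.imwrite('pics/both0.png',np.vstack([a,b])[:, :] if 0 else cv2.resize(np.vstack([a,b]),None,fx=.75,fy=.75))
E
```

```text
pics
{'time_s': 0.0, 'joint_pos': array([ 6.14820847e+01,  1.51691342e+01,  9.19799793e+01, -9.02643952e-04,
        7.29766864e+01, -2.11412537e+00]), 'joint_vel': array([ 0.00422168,  0.02867889,  0.0463874 , -0.05623447,  0.11111338,
        0.10865271]), 'joint_efforts': array([-1.55045880e-03, -5.15089273e+01, -3.67316616e+01, -1.61788016e-04,
        1.31106822e-02, -2.57771319e-05]), 'tool_pos': array([0.30001215, 0.60429023, 0.4033739 ]), 'tool_rot': array([-1.79874254e+02, -3.77884255e-03,  1.53596471e+02]), 'contact_force': array([-0.26992339, -0.15455703, -0.34010035]), 'wrist_torque': array([0.03970849, 0.01447895, 0.06694576]), 'finger_gap': 0.08517184515818123} 0.1734
scene [[419.78092218   0.         327.84851463]
 [  0.         419.78092218 204.628233  ]
 [  0.           0.           1.        ]] -0.020530639410762053 (array([[-0.09011549, -0.99592768,  0.00269479],
       [-0.9424959 ,  0.08440576, -0.32338389],
       [ 0.32183951, -0.03168173, -0.94626402]]), array([ 0.1642531 , -0.02066062,  1.3740786 ]))
top [[458.75234658   0.         316.10759401]
 [  0.         458.75234658 200.73696796]
 [  0.           0.           1.        ]] -0.10612625492694279 (array([[ 0.02388437, -0.99957902,  0.01647163],
       [-0.9858087 , -0.02628751, -0.16580163],
       [ 0.16616483, -0.0122778 , -0.98602155]]), array([ 0.38971145, -0.04001543,  1.30782633]))
```

View pics/scene0.png

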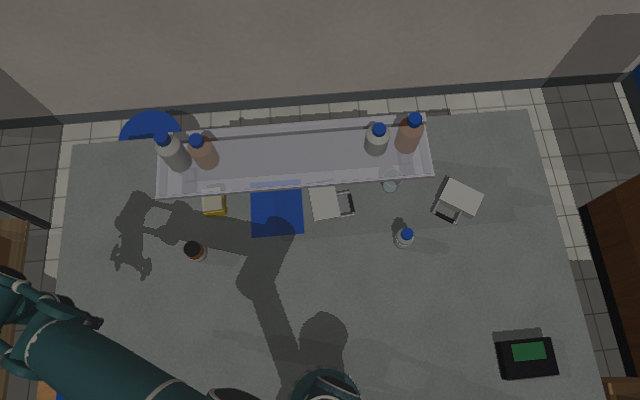

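View pics/top0.png

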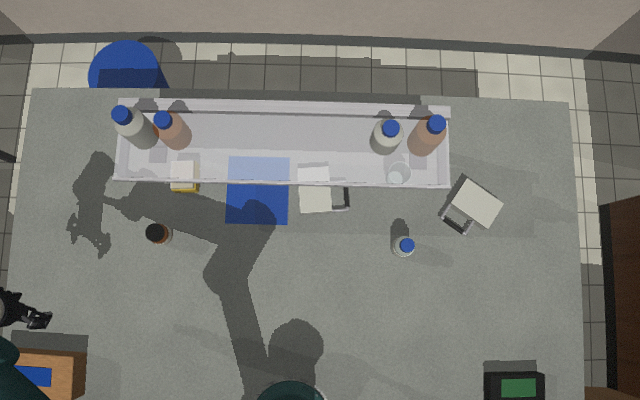

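Scene (upper) and top pictures: there are two white trays. Tray A is next to the mat (top px ~320,195, handle 347,197). Tray B is to the right, out of the shelf (top px ~478,203). A fits: it is nearest the base, beside the mat, with its handle to the right. The solvent bottle is at top px (403,246) and the jar at (157,233). I'll confirm in an enlarged crop.

Run:
```python
from h import *
crop('top0',215,135,415,265,4,'c1')
z=load('top0')
for n,u,v,h in [('B tray',478,203,.04),('A tray',315,198,.04)]: print(n,atz(z,u,v,h), np.hypot(*atz(z,u,v,h)[:2]))
```

```text
B tray [ 0.60914098 -0.51823816  0.04      ] 0.799764665424651
A tray [ 0.61106755 -0.0525095   0.04      ] 0.6133194874178644
```

View pics/c1.png

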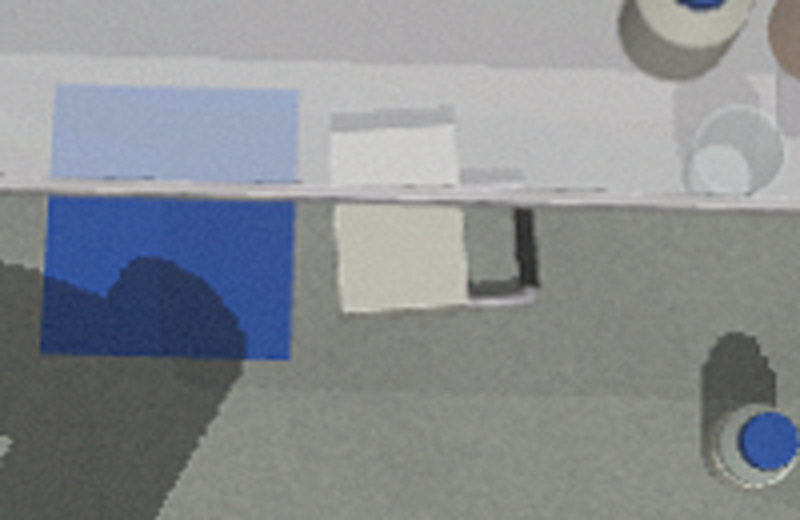

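Crop confirms tray A: an upside-down white tray with a black sleeve handle on its right, partly under the shelf and right of the mat (tray front corners at crop (343,313) and (468,303), sleeve (525,208)-(535,288)).

Run:
```python
from h import *
z=load('top0')
P=lambda u,v,h:np.round(atz(z,215+u/4,135+v/4,h),4)
for n,u,v,h in [('mat FL',40,354,0),('mat FR',290,358,0),('mat BL',55,84,0),('mat BR',298,92,0),('tray FL',343,313,.04),('tray FR',468,303,.04),('tray BL',331,113,.04),('tray BR',454,105,.04),
 ('sleeve F',530,288,.027),('sleeve B?',522,208,.027),('shelf L',0,187,.25),('shelf R',800,205,.25),('cap',770,441,.11),('bottle base near',755,488,.0)]: print(n,P(u,v,h))
print('jar lid',atz(z,157,232,.085),'beaker',P(740,145,.085),'tipbox',atz(z,184,170,.065))
s=load('scene0')
for n,u,v,h in [('cap',407,234,.11)]: print('scene',n,atz(s,u,v,h))
for n,u,v in [('tray',318,205),('bottlecap',403,246),('cap',407,246),('sleeve',348,200)]: print(n,atd(z,u,v))
for n,u,v in [('s tray',320,203),('s cap',407,234)]: print(n,atd(s,u,v))
crop('scene0',240,170,440,260,4,'c2')
```

```text
mat FL [0.5369 0.2036 0.    ]
mat FR [0.5389 0.024  0.    ]
mat BL [0.7368 0.2041 0.    ]
mat BR [0.7353 0.0249 0.    ]
tray FL [ 0.5668 -0.0138  0.04  ]
tray FR [ 0.5762 -0.1009  0.04  ]
tray BL [ 0.71   -0.0011  0.04  ]
tray BR [ 0.7183 -0.0884  0.04  ]
sleeve F [ 0.59   -0.1452  0.027 ]
sleeve B? [ 0.6475 -0.1388  0.027 ]
shelf L [0.607  0.1864 0.25  ]
shelf R [ 0.6091 -0.2869  0.25  ]
cap [ 0.4794 -0.2979  0.11  ]
bottle base near [ 0.4538 -0.3106  0.    ]
jar lid [0.49899001 0.37119338 0.085     ] beaker [ 0.6842 -0.2841  0.085 ] tipbox [0.67631654 0.31534913 0.065     ]
scene cap [ 0.4760079  -0.29962658  0.11      ]
tray [ 0.59154577 -0.06140042  0.03916227]
bottlecap [ 0.47729912 -0.28626281  0.10827688]
cap [ 0.47767651 -0.29735443  0.1061595 ]
sleeve [ 0.61075269 -0.14669557  0.02314121]
s tray [ 0.62607273 -0.03955859  0.04011226]
s cap [ 0.47605719 -0.29967068  0.10980014]
```

View pics/c2.png

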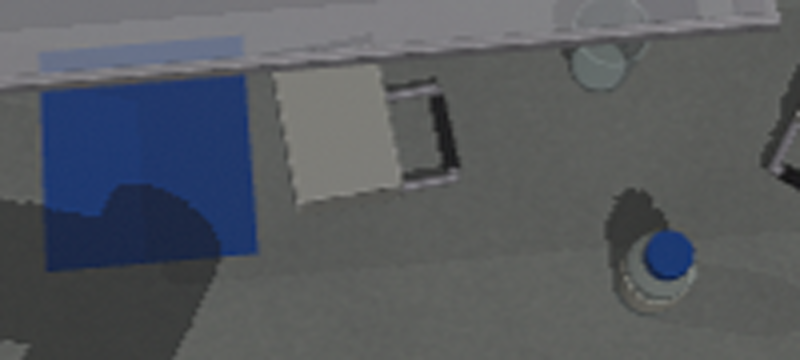

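Run:
```python
from h import *
z=load('scene0')
P=lambda u,v,h:np.round(atz(z,240+u/4,170+v/4,h),4)
for n,u,v,h in [('tray FL',297,204,.04),('tray FR',402,187,.04),('tray BR',382,66,.04),('tray BL',273,72,.04),('sleeve F',454,167,.022),('sleeve B',438,96,.022),('armF',455,178,.02),('armB',434,84,.02),('shelf',0,80,.25),('shelf',775,22,.25)]: print(n,P(u,v,h))
```

```text
tray FL [ 0.5649 -0.0153  0.04  ]
tray FR [ 0.5718 -0.1034  0.04  ]
tray BR [ 0.6807 -0.0972  0.04  ]
tray BL [ 0.6835 -0.0043  0.04  ]
sleeve F [ 0.591  -0.1501  0.022 ]
sleeve B [ 0.6559 -0.1435  0.022 ]
armF [ 0.5818 -0.1501  0.02  ]
armB [ 0.6679 -0.1414  0.02  ]
shelf [0.6131 0.1884 0.25  ]
shelf [ 0.6082 -0.3728  0.25  ]
```

```bash
cat >> h.py <<'E'
def tool(psi,tilt):
    "tool z forward at heading psi (deg), tilt below horizontal; tool y horizontal-left"
    p,t=np.radians(psi),np.radians(tilt);z=np.array([np.cos(t)*np.cos(p),np.cos(t)*np.sin(p),-np.sin(t)]);y=np.array([-np.sin(p),np.cos(p),0])
    return np.c_[np.cross(y,z),y,z]
def now():
    s=sensors.sense();return s,np.array(s['tool_pos']),R.from_euler('xyz',s['tool_rot'],degrees=True).as_matrix()
def rel(grasps,psi,tilt,g=.155):
    "rows (mm,deg) from present pose to put grasp point at each world point"
    s,p,R0=now();R1=tool(psi,tilt)
    rv=R.from_matrix(R0.T@R1).as_rotvec(degrees=True)
    for q in grasps:
        t=np.array(q)-g*R1[:,2];print(np.round(R0.T@(t-p),4),np.round(rv,2),'tcp',np.round(t,3))
def gp(): 
    s,p,R0=now();print('t',round(s['time_s'],2),'grasp',np.round(p+.155*R0[:,2],4),'rot',np.round(s['tool_rot'],2),'F',np.round(s['contact_force'],1),'gap',round(s['finger_gap'],4),'J',np.round(s['joint_pos'],0))
E
python3 - <<'E'
from h import *
u=tool(5.5,45)[:,2]; G=np.array([.6235,-.145,.024])
rel([[.5,.3,.25],G-.12*u,G],5.5,45)
E
```

```text
[-0.2214 -0.2415  0.0443] [-12.63 -43.84 -30.18] tcp [0.391 0.289 0.36 ]
[-0.4579 -0.6297  0.1863] [-12.63 -43.84 -30.18] tcp [ 0.43  -0.164  0.218]
[-0.5299 -0.5847  0.271 ] [-12.63 -43.84 -30.18] tcp [ 0.514 -0.156  0.134]
```

```bash
python3 -m inch '[[[0.08,-0.2214,-0.2415,0.0443,-12.6,-43.8,-30.2],[0.08,-0.2214,-0.2415,0.0443,-12.6,-43.8,-30.2],[0.08,-0.2214,-0.2415,0.0443,-12.6,-43.8,-30.2],[0.08,-0.2214,-0.2415,0.0443,-12.6,-43.8,-30.2],[0.08,-0.2214,-0.2415,0.0443,-12.6,-43.8,-30.2],[0.06,-0.2214,-0.2415,0.0443,-12.6,-43.8,-30.2],[0.04,-0.2214,-0.2415,0.0443,-12.6,-43.8,-30.2],[0.036,-0.3,-0.35,0.09,-12.6,-43.8,-30.2],[0.036,-0.35,-0.45,0.11,-12.6,-43.8,-30.2],[0.036,-0.4,-0.54,0.14,-12.6,-43.8,-30.2],[0.036,-0.4,-0.54,0.14,-12.6,-43.8,-30.2],[0.036,-0.458,-0.63,0.186,-12.6,-43.8,-30.2],[0.036,-0.458,-0.63,0.186,-12.6,-43.8,-30.2],[0.036,-0.458,-0.63,0.186,-12.6,-43.8,-30.2],[0.036,-0.458,-0.63,0.186,-12.6,-43.8,-30.2],[0.036,-0.458,-0.63,0.186,-12.6,-43.8,-30.2],[0.036,-0.458,-0.63,0.186,-12.6,-43.8,-30.2],[0.036,-0.458,-0.63,0.186,-12.6,-43.8,-30.2]]]'
python3 - <<'E'
from h import *
gp()
u=tool(5.5,45)[:,2]; G=np.array([.6235,-.145,.024])
snap('wrist','w1'); z=load('w1'); print(cam(z))
rel([G-.12*u,G-.05*u,G],5.5,45)
for P in [(.591,-.15,.02),(.656,-.1435,.02),(.6235,-.146,.02)]: print(proj(z,P))
E
```

```text
time_s: 1.9
tool_pos: [0.4188, -0.0151, 0.2711]
tool_rot: [-179.5, 43.9, -174.8]
contact_force: [0.8, -0.3, 0.1]
finger_gap: 0.0363
t 1.9 grasp [ 0.5258 -0.0066  0.1593] rot [-179.51   43.86 -174.76] F [ 0.8 -0.3  0.1] gap 0.0363 J [  -9.  -17.  144.   45.   14. -145.]
(array([[-0.08511169,  0.99635109, -0.00636506],
       [ 0.49179758,  0.04756513,  0.8694094 ],
       [ 0.86653975,  0.07086659, -0.4940514 ]]), array([ 0.38689932, -0.01809818,  0.19841009]))
[ 0.0389 -0.1449  0.0384] [-1.07 -0.96 -0.39] tcp [ 0.43  -0.164  0.218]
[ 0.0377 -0.1436  0.1084] [-1.07 -0.96 -0.39] tcp [ 0.479 -0.159  0.169]
[ 0.0369 -0.1426  0.1584] [-1.07 -0.96 -0.39] tcp [ 0.514 -0.156  0.134]
[126.96052999 118.5633981 ]
[161.61533299 167.99944681]
[146.6837905  145.60082462]
```

View pics/w1.png

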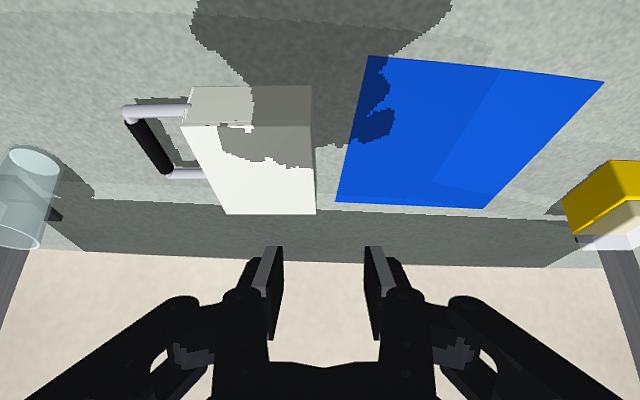

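The picture shows the sleeve at px (148,147) and the mat at (470,130), with the camera below the gripper. J6 sits near its limit, so I'll take the half-turn grasp. I move forward and turn +z.

```bash
python3 - <<'E'
from h import *
rel([[.56,-.14,.15]],5.5,45)
E
python3 -m inch '[[[0.036,-0.013,-0.133,0.027,0,0,20],[0.036,-0.013,-0.133,0.027,0,0,20],[0.036,-0.013,-0.133,0.027,0,0,30],[0.036,-0.013,-0.133,0.027,0,0,40],[0.036,-0.013,-0.133,0.027,0,0,40],[0.036,-0.013,-0.133,0.027,0,0,40]]]'
python3 -c "
from h import *
gp()"
```

```text
[-0.0056 -0.1338  0.024 ] [-1.07 -0.96 -0.39] tcp [ 0.451 -0.151  0.26 ]
time_s: 2.55
tool_pos: [0.4582, -0.1457, 0.2616]
tool_rot: [148.5, 32.3, 135.5]
contact_force: [-0.3, 0.5, -0.2]
finger_gap: 0.036
t 2.55 grasp [ 0.5653 -0.1374  0.1498] rot [148.54  32.27 135.51] F [-0.3  0.5 -0.2] gap 0.036 J [ -28.   -6.  137.   67.   24. -140.]
```

```bash
python3 -m inch '[[[0.036,0,0,0,0,0,8],[0.036,0,0,0,0,0,16],[0.036,0,0,0,0,0,25],[0.036,0,0,0,0,0,33],[0.036,0,0,0,0,0,42],[0.036,0,0,0,0,0,50],[0.036,0,0,0,0,0,58],[0.036,0,0,0,0,0,67],[0.036,0,0,0,0,0,75],[0.036,0,0,0,0,0,83],[0.036,0,0,0,0,0,92],[0.036,0,0,0,0,0,100],[0.036,0,0,0,0,0,108],[0.036,0,0,0,0,0,117],[0.036,0,0,0,0,0,125],[0.036,0,0,0,0,0,133],[0.036,0,0,0,0,0,140],[0.036,0,0,0,0,0,140],[0.036,0,0,0,0,0,140]]]'
cat >> h.py <<'E'
_t=tool
def tool(psi,tilt): return _t(psi,tilt)*np.array([-1,-1,1])
E
python3 - <<'E'
from h import *
gp()
u=tool(5.5,45)[:,2]; G=np.array([.6235,-.145,.025])
rel([G-.07*u,G],5.5,45)
E
```

```text
time_s: 4.45
tool_pos: [0.4587, -0.1448, 0.2628]
tool_rot: [179.2, -44.0, 5.6]
contact_force: [-0.2, 1.0, 0.1]
finger_gap: 0.0359
t 4.45 grasp [ 0.566  -0.1365  0.1512] rot [179.22 -43.95   5.56] F [-0.2  1.   0.1] gap 0.0359 J [-28.  -6. 137.  67.  24.  -1.]
[-0.0511  0.0152  0.0602] [0.73 1.05 0.05] tcp [ 0.465 -0.16   0.184]
[-0.0498  0.0143  0.1302] [0.73 1.05 0.05] tcp [ 0.514 -0.156  0.135]
```

```bash
python3 -m inch '[[[0.036,-0.026,0.008,0.03,0.7,1,0],[0.036,-0.051,0.015,0.06,0.7,1,0],[0.036,-0.051,0.015,0.06,0.7,1,0],[0.036,-0.051,0.015,0.06,0.7,1,0]]]'
python3 - <<'E'
from h import *
gp()
u=tool(5.5,45)[:,2]; G=np.array([.6235,-.145,.025])
snap('wrist','w2'); z=load('w2'); print(cam(z)[1])
rel([G-.07*u,G],5.5,45)
for P in [(.591,-.15,.02),(.656,-.1435,.02),(.6235,-.146,.02)]: print(proj(z,P))
E
```

```text
time_s: 4.85
tool_pos: [0.4636, -0.1598, 0.1813]
tool_rot: [-179.7, -44.7, 5.1]
contact_force: [-0.9, -0.0, -0.6]
finger_gap: 0.0363
t 4.85 grasp [ 0.572  -0.1492  0.071 ] rot [-179.71  -44.65    5.15] F [-0.9 -0.  -0.6] gap 0.0363 J [-30.   5. 138.  95.  24. -32.]
[ 0.53510545 -0.15301789  0.20974105]
[ 0.0014  0.0004 -0.0004] [-0.03  0.21 -0.22] tcp [ 0.465 -0.16   0.184]
[0.0017 0.0004 0.0696] [-0.03  0.21 -0.22] tcp [ 0.514 -0.156  0.135]
[328.28794614 272.29062427]
[326.92235977 172.70201992]
[326.311381   218.81995855]
```

View pics/w2.png

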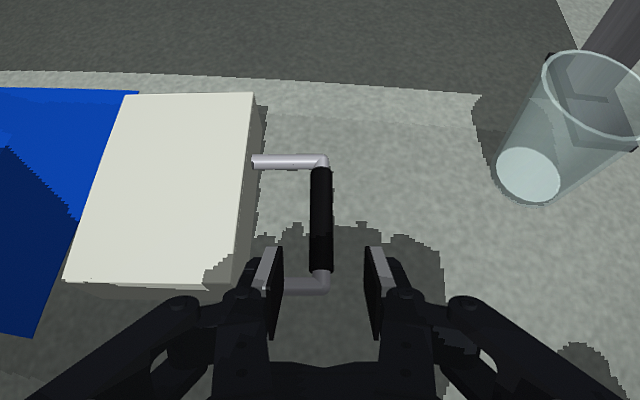

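The sleeve is centred between the fingers (px 321,168 to 319,272). I descend along the tool and grip.

```bash
python3 -m inch '[[[0.036,0.0015,-0.002,0.025,0,0,0],[0.036,0.0015,-0.002,0.05,0,0,0],[0.036,0.0015,-0.002,0.069,0,0,0],[0.036,0.0015,-0.002,0.069,0,0,0],[0.036,0.0015,-0.002,0.069,0,0,0],[0.025,0.0015,-0.002,0.069,0,0,0],[0.01,0.0015,-0.002,0.069,0,0,0],[0.005,0.0015,-0.002,0.069,0,0,0],[0.005,0.0015,-0.002,0.069,0,0,0],[0.005,0.0015,-0.002,0.069,0,0,0],[0.005,0.0015,-0.002,0.069,0,0,0]]]' 40
python3 - <<'E'
from h import *
gp()
s,p,R0=now(); g=p+.155*R0[:,2]
# arc 1 : pivot rim at y: handle now at (y0,z0)
print(np.round(R0,3).tolist())
for a in [10,20,30,40,50,60,70,80,90]:
    t=np.radians(a); v=np.array([-.135,.02]); w=np.array([v[0]*np.cos(t)+v[1]*np.sin(t), -v[0]*np.sin(t)+v[1]*np.cos(t)])
    d=w-v; print(a,np.round(d,4),np.round(R0.T@np.array([0,d[0],d[1]]),3))
E
```

```text
time_s: 6.0
tool_pos: [0.5143, -0.1539, 0.1365]
tool_rot: [-179.9, -44.9, 5.2]
contact_force: [-1.7, -0.9, 2.2]
finger_gap: 0.0127
t 6.0 grasp [ 0.6233 -0.1436  0.0268] rot [-179.86  -44.95    5.17] F [-1.7 -0.9  2.2] gap 0.0127 J [-26.  15. 134. 112.  24. -47.]
[[0.705, 0.092, 0.703], [0.064, -0.996, 0.066], [0.706, -0.002, -0.708]]
10 [0.0055 0.0231] [ 0.017 -0.006 -0.016]
20 [0.015 0.045] [ 0.033 -0.015 -0.031]
30 [0.0281 0.0648] [ 0.048 -0.028 -0.044]
40 [0.0444 0.0821] [ 0.061 -0.044 -0.055]
50 [0.0635 0.0963] [ 0.072 -0.063 -0.064]
60 [0.0848 0.1069] [ 0.081 -0.085 -0.07 ]
70 [0.1076 0.1137] [ 0.087 -0.107 -0.073]
80 [0.1313 0.1164] [ 0.091 -0.131 -0.074]
90 [0.155 0.115] [ 0.091 -0.155 -0.071]
```

```bash
python3 -m inch '[[[0.005,0.008,-0.003,-0.008,0,0,0],[0.005,0.017,-0.006,-0.016,0,0,0],[0.005,0.025,-0.010,-0.024,0,0,0],[0.005,0.033,-0.015,-0.031,0,0,0],[0.005,0.041,-0.021,-0.038,0,0,0],[0.005,0.048,-0.028,-0.044,0,0,0],[0.005,0.055,-0.036,-0.050,0,0,0],[0.005,0.061,-0.044,-0.055,0,0,0],[0.005,0.067,-0.054,-0.060,0,0,0],[0.005,0.072,-0.063,-0.064,0,0,0],[0.005,0.077,-0.074,-0.067,0,0,0],[0.005,0.081,-0.085,-0.070,0,0,0],[0.005,0.084,-0.096,-0.072,0,0,0],[0.005,0.087,-0.107,-0.073,0,0,0],[0.005,0.089,-0.119,-0.074,0,0,0],[0.005,0.091,-0.131,-0.074,0,0,0],[0.005,0.092,-0.143,-0.073,0,0,0],[0.005,0.092,-0.15,-0.072,0,0,0],[0.005,0.095,-0.155,-0.075,0,0,0],[0.005,0.095,-0.155,-0.075,0,0,0]]]'
python3 - <<'E'
from h import *
gp(); snap('wrist','w3'); snap('top','t3')
a=cv2.imread('pics/w3.png');b=cv2.imread('pics/t3.png')[130:280,200:440]
cv2.imwrite('pics/c3.png',np.hstack([cv2.resize(a,(400,250)),cv2.resize(b,(400,250))]))
E
```

```text
time_s: 8.0
tool_pos: [0.5137, 0.0026, 0.2564]
tool_rot: [-179.8, -44.9, 5.3]
contact_force: [-0.3, -0.6, -2.5]
finger_gap: 0.0123
t 8.0 grasp [0.6225 0.0132 0.1466] rot [-179.82  -44.89    5.29] F [-0.3 -0.6 -2.5] gap 0.0123 J [ -5.  -3. 135.  67.   8.  16.]
```

View pics/c3.png

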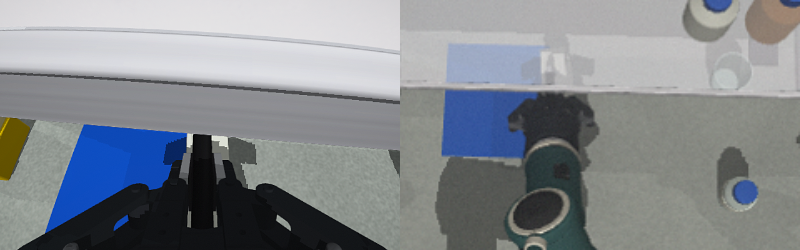

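The tray hangs from the grip (the vertical wall is visible at px (205,150) of the left half), about 5 mm clear of the bench. I carry it left slowly and lower it.

```bash
python3 -m inch '[[[0.005,0.003,-0.001,-0.002,0,0,0],[0.005,0.004,-0.004,-0.002,0,0,0],[0.005,0.005,-0.009,-0.001,0,0,0],[0.005,0.006,-0.015,0,0,0,0],[0.005,0.007,-0.021,0.001,0,0,0],[0.005,0.008,-0.027,0.002,0,0,0],[0.005,0.009,-0.032,0.003,0,0,0],[0.005,0.009,-0.035,0.003,0,0,0],[0.005,0.009,-0.0355,0.003,0,0,0],[0.005,0.009,-0.0355,0.003,0,0,0],[0.005,0.009,-0.0355,0.003,0,0,0],[0.005,0.009,-0.0355,0.003,0,0,0],[0.005,0.009,-0.0355,0.003,0,0,0],[0.005,0.007,-0.0355,0.005,0,0,0],[0.005,0.005,-0.0355,0.007,0,0,0],[0.005,0.003,-0.0355,0.009,0,0,0],[0.005,0.002,-0.0355,0.010,0,0,0],[0.005,0.0015,-0.0355,0.0105,0,0,0],[0.005,0.0015,-0.0355,0.0105,0,0,0]]]'
python3 - <<'E'
from h import *
gp(); s,p,R0=now(); yt=-R0[:,1]; yt[2]=0
v=np.array([-.02,.135]);
for a in range(5,91,5):
    t=np.radians(a); w=np.array([v[0]*np.cos(t)+v[1]*np.sin(t), -v[0]*np.sin(t)+v[1]*np.cos(t)])
    d=w-v; print(a,np.round(d,4),np.round(R0.T@(yt*d[0]+np.array([0,0,d[1]])),4))
E
```

```text
time_s: 10.0
tool_pos: [0.5209, 0.0374, 0.2537]
tool_rot: [-180.0, -45.3, 5.2]
contact_force: [-8.6, -2.0, 10.5]
finger_gap: 0.0127
t 10.0 grasp [0.6307 0.0474 0.1447] rot [-179.96  -45.31    5.17] F [-8.6 -2.  10.5] gap 0.0127 J [  0.  -2. 135.  64.   4.  23.]
5 [0.0118 0.0012] [ 0.0009 -0.0118 -0.0009]
10 [0.0237 0.0014] [ 0.001  -0.0237 -0.001 ]
15 [0.0356 0.0006] [ 0.0004 -0.0356 -0.0004]
20 [ 0.0474 -0.0013] [-0.0009 -0.0474  0.0009]
25 [ 0.0589 -0.0042] [-0.003  -0.0589  0.003 ]
30 [ 0.0702 -0.0081] [-0.0058 -0.0702  0.0057]
35 [ 0.081  -0.0129] [-0.0092 -0.081   0.0091]
40 [ 0.0915 -0.0187] [-0.0134 -0.0914  0.0132]
45 [ 0.1013 -0.0254] [-0.0181 -0.1013  0.0179]
50 [ 0.1106 -0.0329] [-0.0234 -0.1105  0.0232]
55 [ 0.1191 -0.0412] [-0.0293 -0.1191  0.029 ]
60 [ 0.1269 -0.0502] [-0.0357 -0.1269  0.0353]
65 [ 0.1339 -0.0598] [-0.0426 -0.1339  0.0421]
70 [ 0.14 -0.07] [-0.0498 -0.14    0.0493]
75 [ 0.1452 -0.0807] [-0.0575 -0.1452  0.0568]
80 [ 0.1495 -0.0919] [-0.0654 -0.1494  0.0647]
85 [ 0.1527 -0.1033] [-0.0735 -0.1527  0.0727]
90 [ 0.155 -0.115] [-0.0818 -0.1549  0.0809]
```

```bash
python3 -m inch '[[[0.005,0.001,0,-0.001,0,0,0],[0.005,0.0015,-0.006,-0.0015,0,0,0],[0.005,0.002,-0.012,-0.002,0,0,0],[0.005,0.002,-0.018,-0.002,0,0,0],[0.005,0.002,-0.0237,-0.002,0,0,0],[0.005,0.002,-0.030,-0.002,0,0,0],[0.005,0.0015,-0.0356,-0.0015,0,0,0],[0.005,0.001,-0.0415,-0.001,0,0,0],[0.005,0,-0.0474,0,0,0,0],[0.005,-0.001,-0.053,0.001,0,0,0],[0.005,-0.002,-0.059,0.002,0,0,0],[0.005,-0.0035,-0.0646,0.0035,0,0,0],[0.005,-0.005,-0.0702,0.005,0,0,0],[0.005,-0.0065,-0.0756,0.0065,0,0,0],[0.005,-0.008,-0.081,0.008,0,0,0],[0.005,-0.010,-0.0862,0.010,0,0,0],[0.005,-0.0122,-0.0914,0.0122,0,0,0],[0.005,-0.0145,-0.0963,0.0145,0,0,0],[0.005,-0.017,-0.1013,0.017,0,0,0],[0.005,-0.017,-0.1013,0.017,0,0,0]]]'
python3 - <<'E'
from h import *
gp(); snap('wrist','w4'); snap('top','t4')
a=cv2.imread('pics/w4.png');b=cv2.imread('pics/t4.png')[130:280,200:440]
cv2.imwrite('pics/c4.png',np.hstack([cv2.resize(a,(400,250)),cv2.resize(b,(400,250))]))
E
```

```text
time_s: 12.0
tool_pos: [0.5154, 0.1282, 0.2443]
tool_rot: [-178.8, -43.3, 5.3]
contact_force: [-0.1, -0.6, -1.4]
finger_gap: 0.0124
t 12.0 grasp [0.621  0.1413 0.1316] rot [-178.8   -43.34    5.34] F [-0.1 -0.6 -1.4] gap 0.0124 J [ 12.   0. 133. -51.   5. 146.]
```

View pics/c4.png

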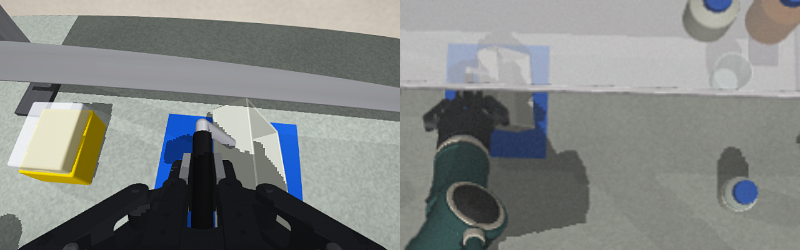

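The tray is tipped about 45°, with its mouth opening up and right over the mat (left half px (245,140)). Force is low, but J6 has reached its limit near the wrist singularity. I'll yaw the tool and tray about +17° to pass the singularity on the good side.

Run:
```python
from h import *
rel([[.615,.138,.130],[.605,.138,.130]],22,45)
```

```text
[-0.0069  0.0306 -0.0005] [ 10.43   1.51 -11.96] tcp [0.513 0.097 0.24 ]
[-0.0141  0.0296 -0.0073] [ 10.43   1.51 -11.96] tcp [0.503 0.097 0.24 ]
```

```bash
python3 -m inch '[[[0.005,-0.002,0.004,-0.001,1.3,0.2,-1.5],[0.005,-0.0035,0.0075,-0.002,2.6,0.4,-3],[0.005,-0.005,0.011,-0.003,3.9,0.6,-4.5],[0.005,-0.007,0.015,-0.0035,5.2,0.8,-6],[0.005,-0.009,0.0185,-0.0045,6.5,0.95,-7.5],[0.005,-0.0105,0.022,-0.0055,7.8,1.15,-9],[0.005,-0.012,0.026,-0.0065,9.1,1.35,-10.5],[0.005,-0.014,0.0296,-0.0073,10.4,1.5,-12],[0.005,-0.014,0.0296,-0.0073,10.4,1.5,-12],[0.005,-0.014,0.0296,-0.0073,10.4,1.5,-12],[0.005,-0.014,0.0296,-0.0073,10.4,1.5,-12]]]'
python3 - <<'E'
from h import *
gp()
E
```

```text
time_s: 13.2
tool_pos: [0.5014, 0.0997, 0.237]
tool_rot: [-179.5, -42.9, 19.9]
contact_force: [-0.4, -0.1, -2.4]
finger_gap: 0.0123
t 13.2 grasp [0.6002 0.1369 0.1235] rot [-179.52  -42.92   19.9 ] F [-0.4 -0.1 -2.4] gap 0.0123 J [  5.  -1. 136.  72.  11.   7.]
```

Run:
```python
from h import *
s,p,R0=now();g=p+.155*R0[:,2]
a0=np.degrees(np.arcsin(.117/.1365)); a1=np.degrees(np.arcsin(.02/.1365));E=np.array([.595,.190])
for a in np.linspace(a0,a1,19)[1:]:
    h=.1365*np.sin(np.radians(a)); f=(np.cos(np.radians(a))*.1365-.070)/.065
    q=np.r_[g[:2]+f*(E-g[:2]),g[2]-.117+h]; print(np.round(a),np.round(R0.T@(q-g),4),np.round(q,3))
```

```text
56.0 [-0.0016 -0.0047  0.0035] [0.6   0.142 0.12 ]
53.0 [-0.0034 -0.009   0.0071] [0.599 0.146 0.116]
51.0 [-0.0054 -0.0132  0.0109] [0.599 0.151 0.112]
48.0 [-0.0076 -0.0172  0.0148] [0.598 0.155 0.108]
45.0 [-0.0101 -0.021   0.0189] [0.598 0.159 0.103]
42.0 [-0.0127 -0.0246  0.0231] [0.598 0.162 0.098]
39.0 [-0.0155 -0.0281  0.0275] [0.597 0.166 0.093]
37.0 [-0.0185 -0.0313  0.0319] [0.597 0.169 0.088]
34.0 [-0.0216 -0.0343  0.0365] [0.597 0.172 0.082]
31.0 [-0.0249 -0.0371  0.0412] [0.596 0.175 0.077]
28.0 [-0.0284 -0.0397  0.0459] [0.596 0.178 0.071]
25.0 [-0.032  -0.0421  0.0507] [0.596 0.181 0.065]
22.0 [-0.0358 -0.0442  0.0556] [0.596 0.183 0.059]
20.0 [-0.0397 -0.0461  0.0605] [0.596 0.185 0.052]
17.0 [-0.0437 -0.0477  0.0655] [0.595 0.186 0.046]
14.0 [-0.0478 -0.0491  0.0705] [0.595 0.188 0.04 ]
11.0 [-0.0521 -0.0502  0.0755] [0.595 0.189 0.033]
8.0 [-0.0564 -0.0511  0.0805] [0.595 0.19  0.026]
```

```bash
python3 -m inch '[[[0.005,-0.0016,-0.0047,0.0035,0,0,0],[0.005,-0.0034,-0.009,0.007,0,0,0],[0.005,-0.0054,-0.0132,0.011,0,0,0],[0.005,-0.0076,-0.0172,0.015,0,0,0],[0.005,-0.010,-0.021,0.019,0,0,0],[0.005,-0.0127,-0.0246,0.023,0,0,0],[0.005,-0.0155,-0.028,0.0275,0,0,0],[0.005,-0.0185,-0.0313,0.032,0,0,0],[0.005,-0.0216,-0.0343,0.0365,0,0,0],[0.005,-0.0216,-0.0343,0.0365,0,0,0],[0.005,-0.0216,-0.0343,0.0365,0,0,0]]]'
python3 - <<'E'
from h import *
gp(); snap('wrist','w5'); snap('top','t5')
a=cv2.imread('pics/w5.png');b=cv2.imread('pics/t5.png')[130:280,200:440]
cv2.imwrite('pics/c5.png',np.hstack([cv2.resize(a,(400,250)),cv2.resize(b,(400,250))]))
E
```

```text
time_s: 14.3
tool_pos: [0.4976, 0.1354, 0.1951]
tool_rot: [-179.4, -42.8, 19.8]
contact_force: [0.4, 0.6, -0.4]
finger_gap: 0.0121
t 14.3 grasp [0.5961 0.1724 0.0814] rot [-179.44  -42.76   19.77] F [ 0.4  0.6 -0.4] gap 0.0121 J [ 10.   4. 136. 113.   8. -30.]
```

View pics/c5.png

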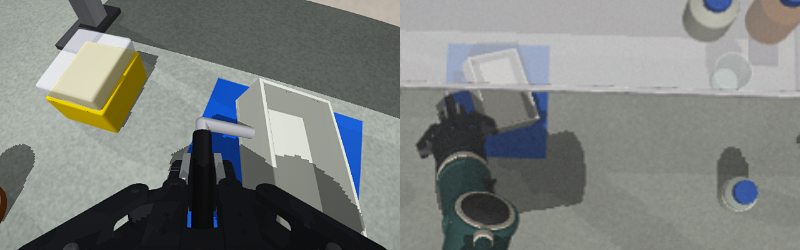

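The tray's mouth is up and it is about 35° from flat on the mat, still held (left half px (290,140)). I continue lowering slowly.

```bash
python3 -m inch '[[[0.005,-0.0033,-0.0028,0.0047,0,0,0],[0.005,-0.0068,-0.0054,0.0094,0,0,0],[0.005,-0.0104,-0.0078,0.0142,0,0,0],[0.005,-0.0142,-0.0099,0.0191,0,0,0],[0.005,-0.0181,-0.0118,0.024,0,0,0],[0.005,-0.0221,-0.0134,0.029,0,0,0],[0.005,-0.0242,-0.0141,0.0315,0,0,0],[0.005,-0.0262,-0.0148,0.034,0,0,0],[0.005,-0.0284,-0.0154,0.0365,0,0,0],[0.005,-0.0305,-0.0159,0.039,0,0,0],[0.005,-0.0325,-0.0163,0.0415,0,0,0],[0.005,-0.034,-0.0167,0.043,0,0,0],[0.005,-0.0348,-0.0168,0.044,0,0,0],[0.005,-0.0348,-0.0168,0.044,0,0,0],[0.005,-0.0348,-0.0168,0.044,0,0,0]]]'
python3 - <<'E'
from h import *
gp()
E
```

```text
time_s: 15.9
tool_pos: [0.4957, 0.1532, 0.1395]
tool_rot: [-179.4, -42.8, 19.8]
contact_force: [-2.3, 0.4, 2.8]
finger_gap: 0.0124
t 15.9 grasp [0.5943 0.1904 0.0258] rot [-179.41  -42.81   19.78] F [-2.3  0.4  2.8] gap 0.0124 J [ 13.  12. 137. 154.  13. -70.]
```

The tray is flat (2.8 N upward reading, sleeve at 20 mm). I release and back off.

```bash
python3 -m inch '[[[0.02,0,0,0,0,0,0],[0.034,0,0,0,0,0,0],[0.034,0,0,0,0,0,0],[0.034,0,0,0,0,0,0],[0.034,0.002,0,-0.01,0,0,0],[0.034,0.002,0,-0.03,0,0,0],[0.034,0.002,0,-0.06,0,0,0],[0.034,0.022,0,-0.08,0,0,0],[0.034,0.052,0,-0.1,0,0,0],[0.06,0.072,0,-0.12,0,0,0],[0.085,0.072,0,-0.12,0,0,0],[0.085,0.072,0,-0.12,0,0,0]]]'
python3 - <<'E'
from h import *
gp(); snap('wrist','w6');snap('top','t6')
a=cv2.imread('pics/w6.png');b=cv2.imread('pics/t6.png')[130:280,200:440]
cv2.imwrite('pics/c6.png',np.hstack([cv2.resize(a,(400,250)),cv2.resize(b,(400,250))]))
rel([[.53,-.05,.24],[.478,-.2985,.20],[.478,-.2985,.065]],-5,45)
E
```

```text
time_s: 17.1
tool_pos: [0.4652, 0.148, 0.2367]
tool_rot: [-177.4, -42.9, 19.8]
contact_force: [0.1, 0.3, 0.2]
finger_gap: 0.0754
t 17.1 grasp [0.5621 0.1904 0.1233] rot [-177.41  -42.94   19.83] F [0.1 0.3 0.2] gap 0.0754 J [ 12.  -4. 138.  70.   9.  15.]
[-0.0024  0.1549 -0.1612] [-19.81   2.14  17.95] tcp [ 0.421 -0.04   0.35 ]
[-0.1275  0.3678 -0.2328] [-19.81   2.14  17.95] tcp [ 0.369 -0.289  0.31 ]
[-0.2199  0.3719 -0.1345] [-19.81   2.14  17.95] tcp [ 0.369 -0.289  0.175]
```

View pics/c6.png

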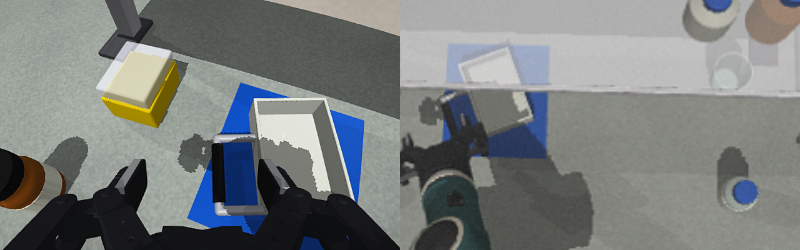

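The tray lies mouth up on the mat, handle to the left, gripper clear (left half px (300,145)). Next, the bottle.

```bash
python3 -m inch '[[[0.085,-0.001,0.05,-0.05,-6,0.6,5],[0.085,-0.002,0.09,-0.1,-11,1.2,10],[0.085,-0.0024,0.13,-0.14,-16,1.8,15],[0.085,-0.0024,0.155,-0.161,-19.8,2.1,18],[0.085,-0.03,0.20,-0.177,-19.8,2.1,18],[0.085,-0.055,0.245,-0.19,-19.8,2.1,18],[0.085,-0.08,0.285,-0.205,-19.8,2.1,18],[0.085,-0.105,0.33,-0.22,-19.8,2.1,18],[0.085,-0.1275,0.368,-0.233,-19.8,2.1,18],[0.085,-0.1275,0.368,-0.233,-19.8,2.1,18],[0.085,-0.1275,0.368,-0.233,-19.8,2.1,18],[0.085,-0.1275,0.368,-0.233,-19.8,2.1,18],[0.085,-0.1275,0.368,-0.233,-19.8,2.1,18]]]'
python3 - <<'E'
from h import *
gp(); im,d,_=snap('wrist','w7');z=load('w7')
hsv=cv2.cvtColor(im,cv2.COLOR_RGB2HSV); m=cv2.inRange(hsv,(105,120,60),(130,255,255))
n,l,st,c=cv2.connectedComponentsWithStats(m)
for i in range(1,n):
    if st[i,4]>150: print(st[i],c[i],atz(z,*c[i],.105),atz(z,*c[i],.11))
print(proj(z,(.478,-.2985,.11)))
rel([[.478,-.2985,.20],[.478,-.2985,.065]],-5,45)
E
```

```text
time_s: 18.5
tool_pos: [0.3927, -0.1721, 0.2985]
tool_rot: [-179.8, -44.7, -5.1]
contact_force: [1.3, -0.1, -0.1]
finger_gap: 0.0851
t 18.5 grasp [ 0.5014 -0.1811  0.1884] rot [-179.79  -44.71   -5.06] F [ 1.3 -0.1 -0.1] gap 0.0851 J [-35. -18. 142.  55.  26.  15.]
[   0  142  137  176 9673] [ 80.45208312 243.86829319] [ 0.56282833 -0.01513027  0.105     ] [ 0.56060757 -0.01880531  0.11      ]
[500 303  46  25 602] [525.41362126 314.0730897 ] [ 0.49032988 -0.30810079  0.105     ] [ 0.48974145 -0.30517948  0.11      ]
[521.24774044 335.02540399]
[-0.0027  0.1105 -0.0146] [ 0.69  0.06 -0.14] tcp [ 0.369 -0.289  0.31 ]
[-0.0981  0.1096  0.0809] [ 0.69  0.06 -0.14] tcp [ 0.369 -0.289  0.175]
```

View pics/w7.png

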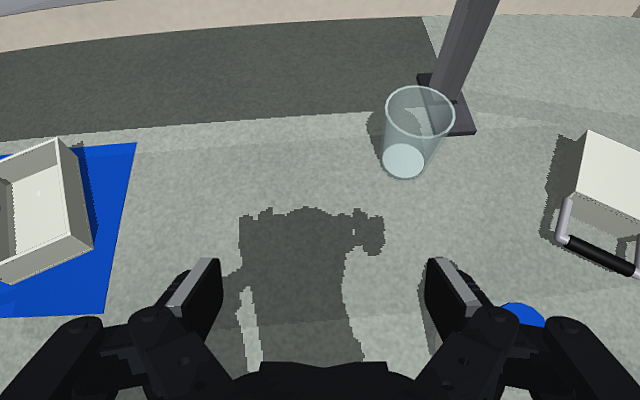

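The blue cap peeks out behind the right finger at px (523,315), in line with my estimate. I move above the bottle and check by code.

```bash
python3 -m inch '[[[0.085,-0.001,0.04,-0.005,0.4,0,0],[0.085,-0.0025,0.08,-0.01,0.7,0,0],[0.085,-0.0027,0.1105,-0.0146,0.7,0,0],[0.085,-0.0027,0.1105,-0.0146,0.7,0,0],[0.085,-0.0027,0.1105,-0.0146,0.7,0,0],[0.085,-0.0027,0.1105,-0.0146,0.7,0,0]]]'
python3 - <<'E'
from h import *
gp(); im,d,_=snap('wrist','w8');z=load('w8')
hsv=cv2.cvtColor(im,cv2.COLOR_RGB2HSV); m=cv2.inRange(hsv,(105,120,60),(130,255,255))
n,l,st,c=cv2.connectedComponentsWithStats(m)
for i in range(1,n):
    if st[i,4]>150: print(st[i],c[i],atz(z,*c[i],.105))
for q in [(.478,-.2985,.11),(.478+.019,-.2985,.11),(.478-.019,-.2985,.11),(.478,-.2985+.019,.11),(.478,-.2985-.019,.11)]: print(proj(z,q))
rel([[.478,-.2985,.065]],-5,45)
E
```

```text
time_s: 19.15
tool_pos: [0.3711, -0.2801, 0.3066]
tool_rot: [-179.1, -44.6, -5.2]
contact_force: [-0.5, 0.1, -0.6]
finger_gap: 0.085
t 19.15 grasp [ 0.4796 -0.2875  0.1962] rot [-179.08  -44.55   -5.21] F [-0.5  0.1 -0.6] gap 0.085 J [-51. -11. 136.  59.  37.   1.]
[   0  139   66  158 4886] [ 26.8964388  206.28919361] [ 0.57953988 -0.05842253  0.105     ]
[ 314  288   60   61 2854] [343.4085494  318.01962158] [ 0.47924588 -0.29941574  0.105     ]
[342.47714579 318.85050683]
[339.42864203 288.63752593]
[345.72888573 351.17991945]
[311.94185524 321.43706902]
[372.81880096 316.13554591]
[-0.0939  0.0107  0.0929] [-0.78  0.45 -0.11] tcp [ 0.369 -0.289  0.175]
```

```bash
python3 -m inch '[[[0.085,0,0.011,0,-0.8,0.4,0],[0.085,-0.01,0.011,0.01,-0.8,0.4,0],[0.085,-0.032,0.011,0.032,-0.8,0.4,0],[0.085,-0.054,0.011,0.054,-0.8,0.4,0],[0.085,-0.076,0.011,0.076,-0.8,0.4,0],[0.085,-0.094,0.011,0.094,-0.8,0.4,0],[0.085,-0.095,0.011,0.094,-0.8,0.4,0],[0.085,-0.095,0.011,0.094,-0.8,0.4,0]]]'
python3 - <<'E'
from h import *
gp()
rel([[.4785,-.299,.063]],-5,45)
E
```

```text
time_s: 20.0
tool_pos: [0.3688, -0.2905, 0.1736]
tool_rot: [-179.9, -44.9, -5.2]
contact_force: [-0.4, -0.2, 0.3]
finger_gap: 0.0849
t 20.0 grasp [ 0.4778 -0.3002  0.0638] rot [-179.9   -44.91   -5.25] F [-0.4 -0.2  0.3] gap 0.0849 J [-52.   5. 140.  88.  31. -36.]
[-0.0004 -0.0011  0.001 ] [ 0.08  0.09 -0.17] tcp [ 0.369 -0.289  0.173]
```

```bash
python3 -m inch '[[[0.07,0,-0.001,0.001,0,0,0],[0.055,0,-0.001,0.001,0,0,0],[0.045,0,-0.001,0.001,0,0,0],[0.045,0,-0.001,0.001,0,0,0],[0.045,0,-0.001,0.001,0,0,0],[0.045,0,-0.001,0.001,0,0,0],[0.045,0.003,-0.001,-0.003,0,0,0],[0.045,0.012,-0.001,-0.012,0,0,0],[0.045,0.025,-0.001,-0.025,0,0,0],[0.045,0.04,-0.001,-0.04,0,0,0],[0.045,0.048,-0.001,-0.048,0,0,0],[0.045,0.048,-0.001,-0.048,0,0,0]]]' 45
python3 - <<'E'
from h import *
gp()
# measure tray in t6 (top), corners of rim via bright pixels
_,_,_=snap('top','t7'); z=load('t7'); im=z['im']
crop('t7',215,135,315,235,6,'c7')
rel([[.54,-.1,.14],[.565,.06,.135],[.60,.096,.13]],20,45)
E
```

```text
time_s: 21.2
tool_pos: [0.3692, -0.2905, 0.2441]
tool_rot: [179.7, -45.1, -5.0]
contact_force: [-0.0, -0.1, -3.3]
finger_gap: 0.0546
t 21.2 grasp [ 0.4785 -0.3009  0.1348] rot [179.66 -45.12  -4.96] F [-0.  -0.1 -3.3] gap 0.0546 J [-52.  -4. 138.  72.  33. -16.]
[ 0.0433 -0.1581  0.0332] [ 1.793e+01 -1.000e-02 -1.770e+01] tcp [ 0.437 -0.137  0.25 ]
[ 0.0474 -0.3197  0.0438] [ 1.793e+01 -1.000e-02 -1.770e+01] tcp [0.462 0.023 0.245]
[ 0.0663 -0.3588  0.0696] [ 1.793e+01 -1.000e-02 -1.770e+01] tcp [0.497 0.059 0.24 ]
```

View pics/c7.png

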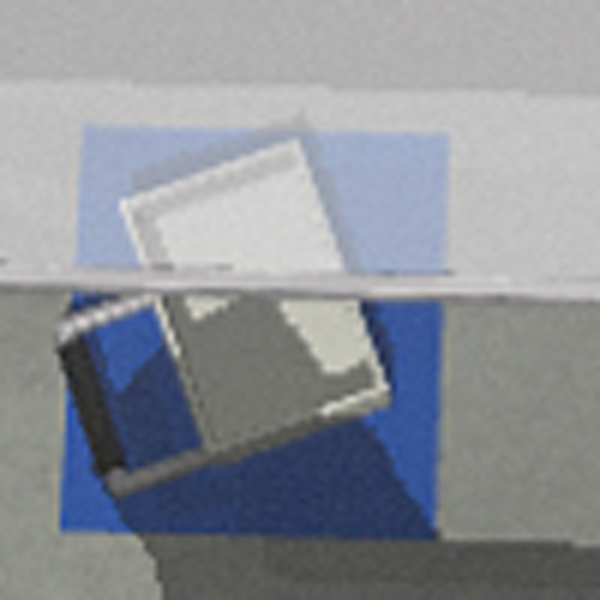

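The tray sits mouth up and wholly on the mat. Rim corners in the crop are at (388,392), (205,455), (122,205) and (300,140). That was my 12th picture, so the remaining checks are numeric.

```bash
python3 - <<'E'
from h import *
z=load('t7')
c=np.array([atz(z,215+u/6,135+v/6,.04) for u,v in [(388,392),(205,455),(122,205),(300,140)]])
print(np.round(c,4)); m=c.mean(0); print('centre',m, 'yaw',np.degrees(np.arctan2(*(c[3]+c[2]-c[0]-c[1])[[1,0]])), [np.linalg.norm(c[i]-c[i-1]).round(3) for i in range(4)])
E
python3 -m inch '[[[0.045,0.012,-0.045,0.01,4,0,-4],[0.045,0.024,-0.085,0.02,9,0,-9],[0.045,0.034,-0.125,0.03,14,0,-14],[0.045,0.0433,-0.158,0.0332,17.9,0,-17.7],[0.045,0.045,-0.2,0.036,17.9,0,-17.7],[0.045,0.046,-0.24,0.039,17.9,0,-17.7],[0.045,0.047,-0.28,0.042,17.9,0,-17.7],[0.045,0.0474,-0.32,0.044,17.9,0,-17.7],[0.045,0.0474,-0.32,0.044,17.9,0,-17.7],[0.045,0.0474,-0.32,0.044,17.9,0,-17.7],[0.045,0.0474,-0.32,0.044,17.9,0,-17.7],[0.045,0.0474,-0.32,0.044,17.9,0,-17.7]]]'
python3 - <<'E'
from h import *
gp()
E
```

```text
[[0.6018 0.0463 0.04  ]
 [0.5698 0.1304 0.04  ]
 [0.6881 0.1756 0.04  ]
 [0.7219 0.0927 0.04  ]]
centre [0.64540035 0.111224   0.04      ] yaw 21.00685507424814 [np.float64(0.129), np.float64(0.09), np.float64(0.127), np.float64(0.09)]
time_s: 22.45
tool_pos: [0.462, 0.0217, 0.2436]
tool_rot: [-179.8, -44.9, 19.7]
contact_force: [0.2, -0.5, -2.2]
finger_gap: 0.0545
t 22.45 grasp [0.565  0.0591 0.134 ] rot [-179.79  -44.95   19.67] F [ 0.2 -0.5 -2.2] gap 0.0545 J [ -7.  -7. 141.  77.  20.  -6.]
```

Run:
```python
from h import *
rel([[.6,.09,.115],[.6249,.1033,.115],[.6249,.1033,.068]],20.5,45)
```

```text
[ 0.0172 -0.0161  0.0441] [ 0.37  0.05 -0.58] tcp [0.497 0.052 0.225]
[ 0.037  -0.0202  0.0639] [ 0.37  0.05 -0.58] tcp [0.522 0.065 0.225]
[ 0.0038 -0.0201  0.0972] [ 0.37  0.05 -0.58] tcp [0.522 0.065 0.178]
```

```bash
python3 -m inch '[[[0.045,0.009,-0.008,0.022,0,0,0],[0.045,0.0172,-0.016,0.044,0.3,0,-0.5],[0.045,0.027,-0.018,0.054,0.4,0,-0.6],[0.045,0.037,-0.02,0.064,0.4,0,-0.6],[0.045,0.037,-0.02,0.064,0.4,0,-0.6],[0.045,0.037,-0.02,0.064,0.4,0,-0.6],[0.045,0.037,-0.02,0.064,0.4,0,-0.6]]]'
python3 - <<'E'
from h import *
gp(); rel([[.6249,.1033,.074],[.6249,.1033,.068]],20.5,45)
E
```

```text
time_s: 23.15
tool_pos: [0.522, 0.0658, 0.2251]
tool_rot: [180.0, -45.0, 20.7]
contact_force: [-0.2, -1.0, -2.8]
finger_gap: 0.0546
t 23.15 grasp [0.6245 0.1044 0.1154] rot [179.99 -44.99  20.66] F [-0.2 -1.  -2.8] gap 0.0546 J [ -0.   2. 135.  90.  15. -15.]
[-0.0294  0.0009  0.0293] [-0.1   0.01  0.11] tcp [0.522 0.065 0.184]
[-0.0336  0.0009  0.0335] [-0.1   0.01  0.11] tcp [0.522 0.065 0.178]
```

```bash
python3 -m inch '[[[0.045,-0.006,0.001,0.006,0,0,0],[0.045,-0.013,0.001,0.013,0,0,0],[0.045,-0.02,0.001,0.02,0,0,0],[0.045,-0.026,0.001,0.026,0,0,0],[0.045,-0.0294,0.001,0.0294,0,0,0],[0.045,-0.031,0.001,0.031,0,0,0],[0.045,-0.0325,0.001,0.0325,0,0,0],[0.045,-0.0333,0.001,0.0333,0,0,0],[0.045,-0.0333,0.001,0.0333,0,0,0]]]'
python3 -c "
from h import *
gp()"
```

```text
time_s: 24.05
tool_pos: [0.5237, 0.0655, 0.1799]
tool_rot: [180.0, -45.3, 20.7]
contact_force: [0.2, 0.6, 2.6]
finger_gap: 0.0549
t 24.05 grasp [0.6267 0.1044 0.0708] rot [179.99 -45.26  20.73] F [0.2 0.6 2.6] gap 0.0549 J [ -0.   8. 135. 114.  16. -40.]
```

```bash
python3 -m inch '[[[0.058,0,0,0,0,0,0],[0.065,0,0,0,0,0,0],[0.075,0,0,0,0,0,0],[0.08,0,0,0,0,0,0],[0.08,0,0,0,0,0,0],[0.08,0,0,0,0,0,0],[0.08,0,0,-0.01,0,0,0],[0.08,0,0,-0.025,0,0,0],[0.08,0,0,-0.045,0,0,0],[0.08,0,0,-0.065,0,0,0],[0.08,0,0,-0.085,0,0,0],[0.08,0,0,-0.1,0,0,0],[0.08,0,0,-0.1,0,0,0],[0.08,0,0,-0.1,0,0,0]]]'
python3 - <<'E'
from h import *
gp()
im,d,_=snap('wrist','w9'); im,d,_=snap('top','t9'); im,d,_=snap('scene','s9')
for n in('w9','t9','s9'):
    z=load(n);hsv=cv2.cvtColor(z['im'],cv2.COLOR_RGB2HSV); m=cv2.inRange(hsv,(105,100,40),(130,255,255))
    k,l,st,c=cv2.connectedComponentsWithStats(m); q=proj(z,(.625,.104,.115)); print(n,'pred cap',q)
    for i in range(1,k):
        if st[i,4]>60: print(st[i],np.round(c[i],1),np.round(atz(z,*c[i],.113),3))
z=load('w9')
q=proj(z,(.625,.104,.115)).astype(int)
for P in [(.625,.104,.115),(.625,.104,.09),(.625,.104,.06),(.67,.13,.005)]:
    u,v=np.round(proj(z,P)).astype(int); print(P,u,v,z['im'][v,u] if 0<=v<400 and 0<=u<640 else '',atd(z,u,v) if 0<v<399 and 0<u<639 else '')
E
```

```text
time_s: 25.45
tool_pos: [0.4568, 0.0403, 0.2489]
tool_rot: [180.0, -45.1, 20.7]
contact_force: [-0.3, 0.1, -0.4]
finger_gap: 0.0799
t 25.45 grasp [0.5594 0.079  0.1394] rot [179.98 -45.05  20.69] F [-0.3  0.1 -0.4] gap 0.0799 J [ -5.  -8. 141.  75.  18.  -3.]
w9 pred cap [323.43419995 168.88681862]
[ 233  118   91   67 1587] [266.  152.4] [0.625 0.14  0.113]
[ 289  142   66   71 3731] [321.3 176.2] [0.621 0.104 0.113]
[  220   149   224   223 16616] [353.5 284.2] [0.57  0.068 0.113]
[ 218  195   49   83 3332] [243.2 235.1] [0.574 0.129 0.113]
[174 238  29  51 302] [192.5 261.5] [0.552 0.146 0.113]
t9 pred cap [256.49634343 186.4125837 ]
[  88   40   81   48 2974] [125.5  66.9] [0.962 0.496 0.113]
[111 105  21  20 315] [121.  114.7] [0.819 0.492 0.113]
[154 111  18  18 261] [162.4 119.5] [0.806 0.373 0.113]
[427 115  19  19 283] [435.9 123.8] [ 0.815 -0.38   0.113]
[383 119  17  18 238] [390.5 127.8] [ 0.799 -0.254  0.113]
[249 185  14   9 104] [255.6 188.4] [0.62  0.106 0.113]
[229 187  19  27 302] [238.2 199.5] [0.589 0.151 0.113]
[275 186  13  22 181] [282.8 194.1] [0.606 0.034 0.1
[... 453 characters left out ...]
8 133  16  15 177] [195.5 140.2] [0.86  0.359 0.113]
[286 189  17  22 229] [295.4 197.4] [0.627 0.038 0.113]
[250 192  11  15 107] [254.1 198.9] [0.633 0.17  0.113]
[270 194  11  13 110] [275.1 199.7] [0.625 0.103 0.113]
[253 206  16  22 215] [260.8 216. ] [0.574 0.151 0.113]
[251 218  16  20 142] [256.3 231.1] [0.526 0.167 0.113]
[ 56 384  43  16 605] [ 77.8 392.2] [0.107 0.679 0.113]
(0.625, 0.104, 0.115) 323 169 [ 16  85 206] [0.62498886 0.10425394 0.11476709]
(0.625, 0.104, 0.09) 323 191 [ 17  84 208] [0.61156796 0.09919172 0.1151052 ]
(0.625, 0.104, 0.06) 323 213 [209 224 210] [0.60956545 0.09843205 0.09289607]
(0.67, 0.13, 0.005) 314 189 [ 18  85 208] [0.61128756 0.10427716 0.11460846]
```

Run:
```python
from h import *
for a,b,rs in [('scene0','s9',{'jar':(180,237,210,262),'tip':(198,190,230,218),'beaker':(380,165,402,195)}),('top0','t9',{'jar':(142,220,175,245),'beaker':(384,155,412,186)})]:
    A,B=load(a)['im'].astype(int),load(b)['im'].astype(int)
    for n,(x0,y0,x1,y1) in rs.items(): print(a,n,'median |diff|',np.median(abs(A-B)[y0:y1,x0:x1]), '90%',np.percentile(abs(A-B)[y0:y1,x0:x1],90))
gp(); finish_job()
```

```text
scene0 jar median |diff| 2.0 90% 19.0
scene0 tip median |diff| 1.0 90% 24.300000000000182
scene0 beaker median |diff| 1.0 90% 1.0
top0 jar median |diff| 5.0 90% 13.0
top0 beaker median |diff| 3.0 90% 6.0
t 25.6 grasp [0.5592 0.0792 0.1383] rot [-179.94  -44.94   20.64] F [-0.8 -0.   0.6] gap 0.0799 J [ -5.  -8. 141.  75.  18.  -3.]
the job is handed in; nothing more can be done
```

The job is handed in at 25.6 s, with the tray right way up on the mat under the shelf and the bottle standing upright in it, released. No verdict is reported back.

**What I did:** I gripped the nearer tray by its handle and tipped it up until it hung. I carried it onto the mat, stood it on its long side and lowered it in a controlled arc. Then I placed the bottle in it, let go and backed clear.

**Last checks:**
- **Tray:** its middle measured (0.645, 0.111), about 36 mm behind the shelf's front edge. All four rim corners were within the mat. It came down at about 3 N, but sits yawed about 21° on the mat.
- **Bottle:** the cap top measured 115 mm up at (0.625, 0.104). That is what a bottle upright on the tray floor should give, and all three cameras agreed within about 5 mm.
- **Jar, beaker and tip box:** the pictures show no shift. The remaining differences around the jar and tip box look like arm shadow, though I compared them only by pixel differences.
- **Gripper:** clear of everything, with contact force near zero.

**What went less than smoothly:**
- Joint 6 reached its range limit half-way through the tray turn. The arm lagged about 10 mm, and I cleared it by yawing the tray and tool together about 15°.
- I pressed about 10 N when first setting the tray on its side.
- I had used all 12 pictures before the bottle went in, so its final position was checked by numbers only.

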